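# Set the tape length by clicks and feed

### The arm

A 6-joint arm with a two-finger parallel gripper is mounted at the origin on a cart in front of the work surface, level with it; the furniture and walls round the work are solid. World frame = base frame: x ahead of the robot, y to its left, z up, the work surface at z = 0. Lengths are in m, angles in rad, forces in N, time in s.
With the tool pointing down it reaches from about 0.375 to 0.9 m from the base axis. Payload 3.1 kg.
Tool frame: the origin (TCP) lies on the centre line of the jaws, within the pads' length; the fingertips stand 11 mm ahead of it and the grasp point (between the pads) lies 8 mm behind it; x points along the fingers, y is the direction in which the jaws open and shut, and the axes are right-handed (so a half turn about x gives the same grasp; the last joint's range is limited). The gripper opens to 87 mm and grips with 3 to 60 N. Pads are 19 mm wide; open, the fingers measure 117 mm over their backs; the gripper's body (75 mm by 190 mm) begins 51 mm behind the grasp point.
Start: joints at [-1.435, 0.527, 1.433, -0, 1.181, -0.178], TCP at [0.194, -0.594, 0.234] pointing down, gripper open.
Joint ranges: [-3.08, 3.08], [-0.75, 2.2], [0.22, 2.44], [-1.43, 4.57], [0, 2.65], [-2.85, 2.85]. Speed limits (rad/s): [2.79, 2.79, 3.14, 3.14, 3.14, 3.14].

### API

Orientations are given as a unit quaternion [x, y, z, w].
In Python, from rig import robot, camera, camera_info gives the robot as it stands.
- The arm moves only by the shell command python3 -m inch 'ROWS' [FORCE]. ROWS is JSON, a list that holds one entry, the list of rows, each a list of 5 numbers: the shift along the tool's x, y, z in cm, then the turn about the tool's x in rad, then the opening, from 0 (shut) to 1 (fully open). A call has 1 to 8 rows; each row shifts and turns the pose as measured when the row begins, along the tool's axes as they then stand; what a row does not reach is not made up. A row lasts 1/12 s, in which the tool goes at most 41.7 mm and 7.16 degrees, less where a joint would pass 70% of its speed; a pose out of reach is approached as far as the arm can. A call with a gripper value outside its range is refused whole. The fingers move at their own pace and stop on an object; FORCE is the grip in N (left out, the last holds). Time passes only in rows, so rows that do not move let the fingers close. It gives the time, the measured TCP pose, the force and the opening at its end, in the units of the state.
- robot.get_obs(): the state, without advancing time (a new reading comes with each control period).
- camera(name): name is "side" or "top" or "wrist"; returns the picture (480x640x3 uint8, red, green, blue); there is no depth.
- camera_info(name): a dict with "camera_matrix" (3x3 intrinsics, pixels), "rvec" (rotation vector, rad) and "tvec" (3), from world to camera coordinates, as OpenCV has them. Camera axes: x right, y down, z forward; pixel columns grow to the right and rows downward; lengths in m; the calibration is good to about 2 mm. A picture is of the moment at which its call begins: read the wrist's pose just before it. camera_info takes no time and is no camera call; for the wrist camera it gives the pose at the moment of the call.
- robot.hand_in(): hands the job in, once; it reports no verdict.
The state is a dict: "time": time; "q": joint angles; "joint_velocities": joint speeds; "joint_torque": joint torques, N m; "position": TCP position; "tool_rot": TCP orientation; "ft_force": force on the tool from outside, world axes, zero at the start; "moment": the same for the moment, N m; "grip_width": finger opening in m.
Only numpy, scipy, OpenCV 4.12 (cv2) and the standard library are available. Lean on these libraries where they do the work, as an engineer would, in place of code of your own. Each camera call takes 0.05 s, during which the arm holds its last target. There are 200 camera calls.

### The job

Using the fingertips only, without pinching or lifting anything, clear the tape machine's last setting by pushing its orange length lever fully home to the left end of its slot, then push it back to the right by three clicks, to the third notch and never beyond it. Then press the green feed key all the way down and let it come up again. Leave everything else on the table where it is.

Things in the scene. Friction and masses are not known exactly. Their poses are not given: they have to be found in the camera images.
- tape_machine: Blue carton-tape machine, fixed to the table, 190 (x) by 290 (y) by 111 mm high; origin at the centre of its underside, own x points to its back (away from the operator), y to its left, z up. The low grey front deck, 44 mm above the table, spans own x -93 to +7 mm and holds slot, lever and key; behind own x = +7 mm stand the tape roll and water tank, up to 111 mm above the table.
- length_lever (a joint): Position of the orange lever along its slot, in m: 0 at home (hard stop at the left end), growing toward the machine's right (its -y) to 0.070. Six notches, 14 mm apart, felt but not seen: home at 0, first 0.014, second 0.028, third 0.042, fourth 0.056, fifth 0.070. At the start it stands in the first, second or third.
- slot_home (a point): Point of the deck surface under the lever's centre at home (machine x = -47, y = +60 mm, 44 mm above the table); axes as the machine's; the slot runs from it to the right. A sprung ball makes the clicks: leaving a notch takes about 5 N, falling to nothing half way to the next (7 mm on), whence the lever snaps ahead of the finger into that notch by itself and rests there.
- lever_top (a point): Centre of the top face of the orange lever's knob, 80 mm above the table (36 mm above the deck). The knob is an upright block 34 mm along machine x, 14 mm along machine y (the sliding direction), its underside 4 mm above the deck; own axes as the machine's. It lies at machine x = -47 mm.
- pad_left: Ribbed pad on the left face of the lever's knob (it moves with the lever); its origin lies on the deck surface under the knob's centre. Touching it and the right pad at once would be pinching.
- pad_right: Ribbed pad on the right face of the lever's knob (it moves with the lever); its origin lies on the deck surface under the knob's centre. Touching it and the left pad at once would be pinching.
- pad_front: Ribbed pad on the front face of the lever's knob (it moves with the lever); its origin lies on the deck surface under the knob's centre. Touching it and the back pad at once would be pinching.
- pad_back: Ribbed pad on the back face of the lever's knob (it moves with the lever); its origin lies on the deck surface under the knob's centre. Touching it and the front pad at once would be pinching.
- feed_key (a joint): Travel of the green feed key, in m: 0 up, 0.006 fully down; a spring brings it up again. Fully down takes 5 N.
- feed_key_top (a point): Centre of the top of the green round feed key (30 mm across, in a black ring 46 mm across and 12 mm high) at the right of the deck, machine x = -47 mm, y = -105 mm, 66 mm above the table (22 mm above the deck) when up; pressed straight down.
- clear_tape_roll: Loose beige tape roll lying flat, 96 mm across, 45 mm high; origin at the centre of its underside. Leave alone.
- pen_marker: Loose white marker pen with a black cap, 135 mm long, 16 mm thick, lying; origin at the middle of its underside. Leave alone.
- washi_roll: Loose small teal tape ring lying flat, 60 mm across, 15 mm high; origin at the centre of its underside. Leave alone.
- white_carton: Loose closed white gift box, 81 by 120 by 42 mm; origin at the centre of its underside. Leave alone.

How it is judged:
By the outcome, as a careful person would: the job done as asked, in the order asked, and still so for the second after the job is handed in, with the robot touching nothing.
It also fails if it takes over 69 s, if anything falls off the work surface, if the arm or the gripper's body presses on something with over 40 N, if the wrist force passes 120 N, or if a joint passes its speed limit or range.

## Working session

There is one attempt and no reset: what is moved stays moved. The work goes in short steps, Python scripts to look and compute and a shell command to move; the robot and the scene stay as the last step left them, time stands still between calls to the robot, and variables do not carry over. Pictures are saved under pics/ and viewed, about 8 in all and at most 12, crops included, and the job is handed in when it is done.

```bash
mkdir -p pics; ls; python3 - <<'E'
from rig import robot,camera,camera_info
import cv2,numpy as np
o=robot.get_obs();print({k:np.round(v,3).tolist() for k,v in o.items()})
a=camera("top");b=camera("side")
for n,i in(("top",a),("side",b)):
    cv2.imwrite(f"pics/{n}0.png",i[:,:,::-1]); c=camera_info(n);print(n,{k:np.round(v,3).tolist() for k,v in c.items()})
E
```

```text
pics
{'time': 0.0, 'q': [-1.435, 0.529, 1.434, -0.0, 1.181, -0.179], 'joint_velocities': [0.0, 0.001, -0.001, -0.001, -0.0, -0.001], 'joint_torque': [-0.003, -44.005, -17.659, 0.063, 0.058, -0.0], 'position': [0.193, -0.594, 0.233], 'tool_rot': [0.698, 0.112, -0.698, 0.11], 'ft_force': [-0.052, 0.123, -0.03], 'moment': [-0.008, 0.028, 0.03], 'grip_width': 0.087}
top {'camera_matrix': [[569.418, 0.0, 320.078], [0.0, 569.418, 241.141], [0.0, 0.0, 1.0]], 'rvec': [2.206, -2.164, 0.07], 'tvec': [0.12, 0.466, 1.333]}
side {'camera_matrix': [[600.703, 0.0, 320.384], [0.0, 600.703, 239.09], [0.0, 0.0, 1.0]], 'rvec': [0.794, -2.532, 1.152], 'tvec': [0.455, 0.163, 1.267]}
```

View pics/top0.png

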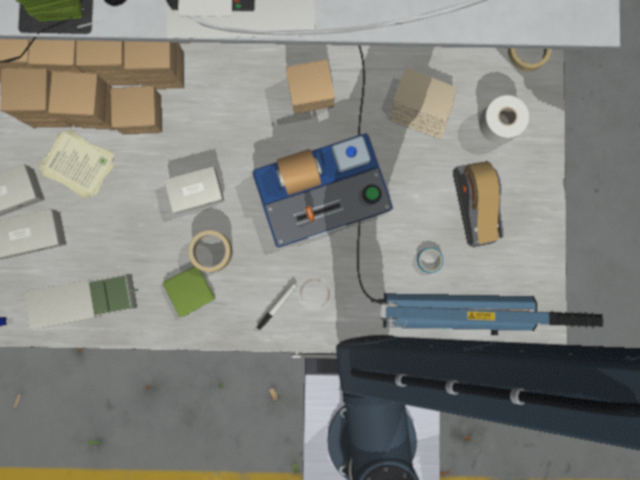

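View pics/side0.png

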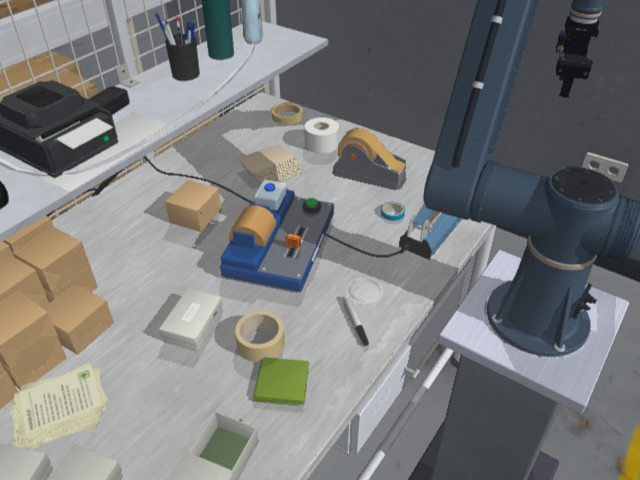

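The top view shows the machine, with its lever at about (310,213), its key at (372,194) and its slot from (296,217) to (340,204). The side view shows the lever at (293,241) and the key at (312,204). The loose objects are well clear of the deck.

```bash
cat > h.py <<'E'
import cv2,numpy as np
from rig import robot,camera,camera_info
def ray(n,uv,z,c=None):
    c=c or camera_info(n);R=cv2.Rodrigues(np.array(c["rvec"],float))[0];t=np.array(c["tvec"]).ravel()
    p=cv2.undistortPoints(np.array([[uv]],float),np.array(c["camera_matrix"]),None).ravel()
    d=R.T@[p[0],p[1],1];o=-R.T@t
    return o+d*(z-o[2])/d[2]
def blob(img,lo,hi,roi,k=0):
    h=cv2.cvtColor(img,cv2.COLOR_RGB2HSV);m=cv2.inRange(h,lo,hi);r=np.zeros_like(m);x0,y0,x1,y1=roi;r[y0:y1,x0:x1]=m[y0:y1,x0:x1]
    n,l,s,c=cv2.connectedComponentsWithStats(r)
    i=1+np.argmax(s[1:,4]);return c[i],s[i]
E
python3 - <<'E'
from h import *
for n,rl,rk in(("top",(290,195,330,230),(355,180,390,208)),("side",(280,228,310,255),(300,192,325,216))):
    i=cv2.imread(f"pics/{n}0.png")[:,:,::-1].copy()
    l=blob(i,(3,150,120),(18,255,255),rl);k=blob(i,(45,80,40),(85,255,255),rk)
    print(n,l,k,ray(n,l[0],.070),ray(n,l[0],.08),ray(n,k[0],.064))
i=cv2.imread("pics/top0.png");cv2.imwrite("pics/c0.png",cv2.resize(i[125:255,245:400],None,fx=5,fy=5,interpolation=cv2.INTER_CUBIC)[:600,:775])
for uv in[(391,208),(278,246)]:print(ray("top",uv,.044))
E
```

```text
top (array([310.4       , 215.66666667]), array([307, 211,   7,   9,  30], dtype=int32)) (array([371.78343949, 193.06369427]), array([365, 186,  15,  15, 157], dtype=int32)) [0.51782817 0.15224342 0.07      ] [0.5167007 0.1520226 0.08     ] [0.57339026 0.01251341 0.064     ]
side (array([293.20588235, 239.7745098 ]), array([286, 235,  15,  13, 102], dtype=int32)) (array([311.30612245, 202.76530612]), array([306, 198,  12,  10,  98], dtype=int32)) [0.51827055 0.15813519 0.07      ] [0.5111612  0.16713608 0.08      ] [0.56828898 0.01818052 0.064     ]
[ 0.54230415 -0.03437566  0.044     ]
[0.44863494 0.22645132 0.044     ]
```

View pics/c0.png

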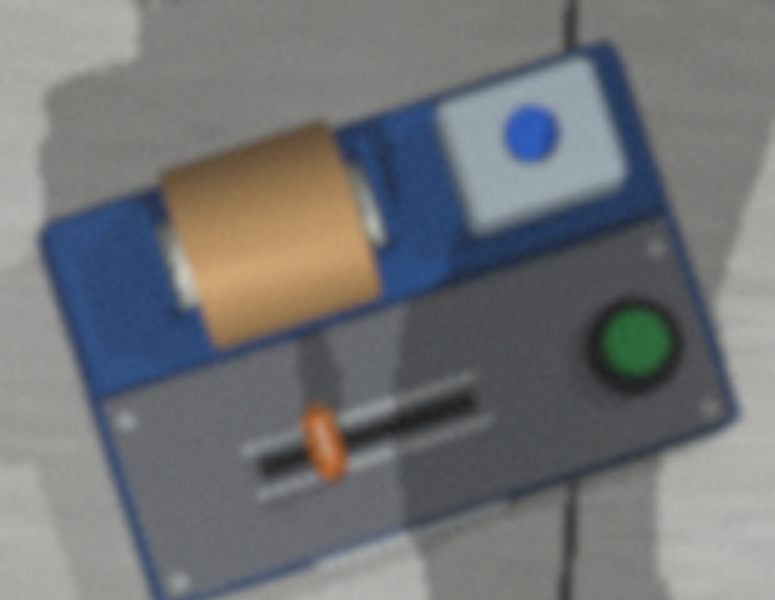

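```bash
python3 - <<'E'
from h import *
f=lambda c:((c[0]-2)/5+245,(c[1]-2)/5+125)
L=ray("top",f((324,443)),.08);K=ray("top",f((637,342)),.066);A=ray("top",f((258,467)),.044);B=ray("top",f((475,402)),.044)
C=ray("top",f((105,397)),.044);D=ray("top",f((662,217)),.044)
for p,q in((L,K),(A,B),(C,D)):
    d=q-p;print(p,q,np.hypot(*d[:2]),np.degrees(np.arctan2(d[0],-d[1])))
E
```

```text
[0.52226881 0.15440183 0.08      ] [0.57323687 0.01219048 0.066     ] 0.1510689007829384 19.717504667306162
[0.5146696  0.18572529 0.044     ] [0.54703708 0.08534156 0.044     ] 0.10547296229478255 17.871265938387282
[0.54607478 0.25775229 0.044     ] [ 6.35814530e-01 -6.04968144e-04  4.40000000e-02] 0.27349898598480843 19.154544038193
```

```bash
cat >> h.py <<'E'
from scipy.spatial.transform import Rotation as Ro
PSI=np.radians(19.3);MX=np.array([np.cos(PSI),np.sin(PSI),0]);MY=np.array([-np.sin(PSI),np.cos(PSI),0])
K=np.array([.5732,.0122,.066])-0
O=K-(-.047*MX-.105*MY);O[2]=0   # machine origin
def st(goal=None):
    """goal: machine coords mm of fingertip; prints tool shift cm"""
    o=robot.get_obs();R=Ro.from_quat(o["tool_rot"]).as_matrix();tip=np.array(o["position"])+.011*R[:,0]
    d=tip-O;print("t",round(o["time"],2),"tip mach mm",np.round([d@MX*1e3,d@MY*1e3,tip[2]*1e3],1),"F mach",np.round([o["ft_force"]@MX,o["ft_force"]@MY,o["ft_force"][2]],1),"w",round(o["grip_width"],4))
    M=np.c_[MX,MY,[0,0,1]].T@R;print("tool axes in machine (cols)",np.round(M,3).tolist())
    if goal is not None:
        g=O+MX*goal[0]/1e3+MY*goal[1]/1e3+[0,0,goal[2]/1e3];print("shift cm",np.round(R.T@(g-tip)*100,2))
E
python3 - <<'E'
from h import *
print(O);st((-47,0,150))
E
```

```text
[0.58285463 0.12683328 0.        ]
t 0.1 tip mach mm [-605.6 -551.2  221.7] F mach [0.5 0.3 0.8] w 0.0869
tool axes in machine (cols) [[0.0, -0.022, -1.0], [0.002, -1.0, 0.022], [-1.0, -0.002, -0.0]]
shift cm [  7.29 -56.33 -54.63]
```

```bash
for i in 1; do python3 -m inch '[[[0,0,-4,-0.07,0],[0,0,-4,-0.07,0],[0,0,-4,-0.07,0],[0,0,-4,-0.07,0],[0,0,-4,-0.07,0],[0,0,-4,-0.07,0],[0,0,-4,-0.07,0],[0,0,-4,-0.07,0]]]' 40; python3 -m inch '[[[0,0,-4,-0.07,0],[0,0,-4,-0.07,0],[0,0,-4,-0.07,0],[0,0,-4,-0.07,0],[0,0,-4,-0.07,0],[0,0,-4,-0.07,0],[0,0,-4,-0.07,0],[0,0,-4,-0.07,0]]]'; done; python3 -c "
from h import *
st((-47,15,150));print(robot.get_obs()['q'])"
```

```text
time: 0.77
position: [0.4623, -0.4264, 0.2273]
tool_rot: [-0.638, -0.303, 0.64, -0.301]
ft_force: [0.4, -0.7, -0.7]
grip_width: 0.0416
time: 1.43
position: [0.6014, -0.1284, 0.223]
tool_rot: [-0.524, -0.477, 0.525, -0.472]
ft_force: [0.7, 0.0, 0.2]
grip_width: 0.0006
t 1.43 tip mach mm [ -66.9 -247.   212. ] F mach [ 0.7 -0.2  0.2] w 0.0006
tool axes in machine (cols) [[-0.004, 0.906, -0.423], [0.005, -0.423, -0.906], [-1.0, -0.006, -0.003]]
shift cm [  6.34  -9.23 -24.56]
[-0.39254185  0.52786297  1.46537674  0.00157805  1.15471088 -0.2936165 ]
```

```bash
python3 -m inch '[[[0,-1.3,-3.5,0,0],[0,-1.3,-3.5,0,0],[0,-1.3,-3.5,0,0],[0,-1.3,-3.5,0,0],[0,-1.3,-3.5,0,0],[0,-1.3,-3.5,0,0],[0,-1.3,-3.5,0,0]]]'; python3 -m inch '[[[1,0,0,-0.11,0],[1,0,0,-0.11,0],[1,0,0,-0.11,0],[1,0,0,-0.11,0],[1,0,0,0,0],[0,0,0,0,0]]]'; python3 - <<'E'
from h import *
st((-47,16,95))
c=camera_info("wrist");i=camera("wrist");cv2.imwrite("pics/w1.png",i[:,:,::-1])
E
```

```text
time: 2.02
position: [0.5319, 0.1377, 0.2211]
tool_rot: [-0.522, -0.479, 0.524, -0.473]
ft_force: [-0.4, -0.7, 0.7]
grip_width: 0.0011
time: 2.52
position: [0.5253, 0.1493, 0.1684]
tool_rot: [0.397, 0.59, -0.398, 0.58]
ft_force: [0.2, 0.3, 0.2]
grip_width: 0.0006
t 2.52 tip mach mm [-47.   40.4 157.4] F mach [0.3 0.2 0.2] w 0.0006
tool axes in machine (cols) [[-0.008, 0.999, 0.04], [0.011, 0.04, -0.999], [-1.0, -0.008, -0.011]]
shift cm [ 6.21 -0.05  2.5 ]
```

View pics/w1.png

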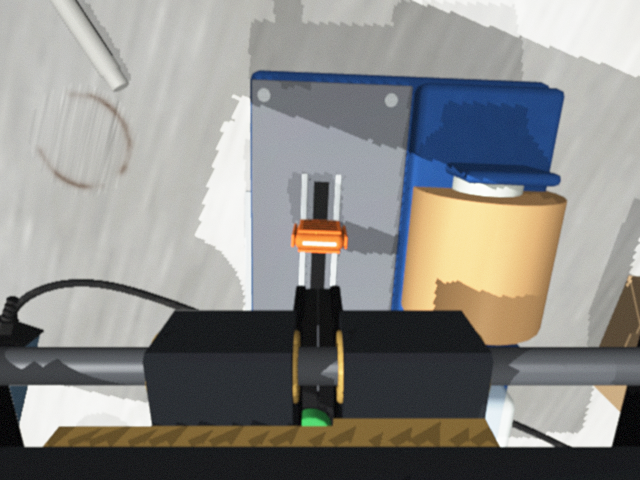

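Wrist view: the knob is at about (320,236), the slot lies along column 321, and the key peeks out at (317,418).

```bash
python3 - <<'E'
from h import *
m=lambda p:np.round([(p-O)@MX*1e3,(p-O)@MY*1e3],1)
for uv,z in(((320,228),.08),((320,236),.08),((320,250),.08),((292,236),.08),((347,236),.08),((321,182),.044),((321,270),.044),((252,84),.044),((412,90),.044),((252,300),.044),((317,410),.066)):print(uv,m(ray("wrist",uv,z)))
c=camera_info("wrist");R=cv2.Rodrigues(np.array(c["rvec"],float))[0];print(m(-R.T@np.array(c["tvec"]).ravel()), (R.T@[0,0,1]))
E
```

```text
(320, 228) [-45.8  54.7]
(320, 236) [-45.6  49.7]
(320, 250) [-45.3  40.9]
(292, 236) [-62.3  49. ]
(347, 236) [-29.6  50.4]
(321, 182) [-46.2  76.2]
(321, 270) [-43.5  14.3]
(252, 84) [-91.5 135.2]
(412, 90) [  7.6 135.8]
(252, 300) [-92.  -10.9]
(317, 410) [-42.1 -84.9]
[-48.2 120.7] [ 0.09935561 -0.27018916 -0.9576671 ]
```

```bash
python3 -m inch '[[[1,0,1.3,-0.04,0],[1.5,0,1.2,0,0],[2,0,0,0,0],[1.7,0,0,0,0],[0,0,0,0,0]]]'; python3 -c "
from h import *
st((-47,16,58))"
```

```text
time: 2.98
position: [0.5394, 0.125, 0.108]
tool_rot: [0.391, 0.592, -0.387, 0.589]
ft_force: [0.3, 0.1, -0.5]
grip_width: 0.0004
t 2.98 tip mach mm [-41.6  12.7  97. ] F mach [ 0.3 -0.  -0.5] w 0.0004
tool axes in machine (cols) [[0.001, 0.998, 0.069], [0.008, 0.069, -0.998], [-1.0, 0.002, -0.008]]
shift cm [ 3.91 -0.52 -0.34]
```

```bash
python3 -m inch '[[[1,-0.5,-0.2,0.07,0],[1.5,0,0,0,0],[1.4,0,0,0,0],[0,0,0,0,0]]]'; python3 - <<'E'
from h import *
st((-47,16,58))
i=camera("wrist");cv2.imwrite("pics/w2.png",i[:,:,::-1])
E
```

```text
time: 3.32
position: [0.5373, 0.1243, 0.0714]
tool_rot: [0.416, 0.574, -0.41, 0.574]
ft_force: [-1.3, 0.8, 0.4]
grip_width: 0.0006
t 3.32 tip mach mm [-43.8  12.7  60.4] F mach [-1.   1.1  0.4] w 0.0006
tool axes in machine (cols) [[0.007, 1.0, -0.013], [0.006, -0.013, -1.0], [-1.0, 0.007, -0.006]]
shift cm [ 0.24 -0.33 -0.33]
```

View pics/w2.png

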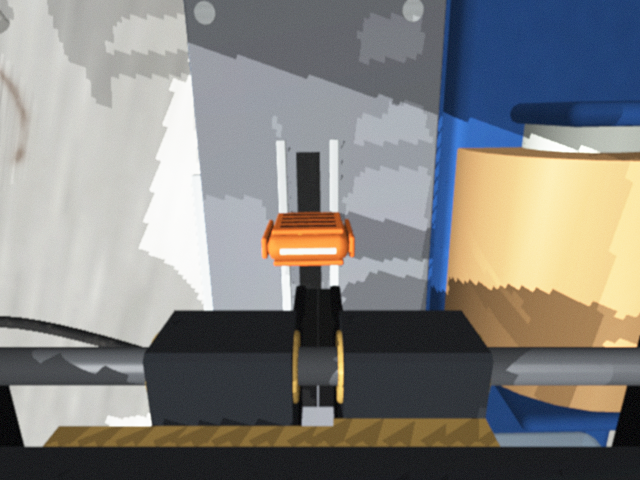

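The wrist view shows the closed fingers at column 320, just right of the knob at (308,240), with clear space between them. Next I'll push it left.

```bash
python3 -m inch '[[[0.2,-0.3,-0.6,0.013,0],[0,0,-0.5,0,0],[0,0,-0.4,0,0],[0,0,-0.4,0,0],[0,0,-0.4,0,0],[0,0,-0.3,0,0]]]'; python3 -c "
from h import *
st((-47,43.5,58))"
```

```text
time: 3.87
position: [0.53, 0.1492, 0.0755]
tool_rot: [0.423, 0.568, -0.412, 0.574]
ft_force: [-0.6, -0.1, -0.4]
grip_width: 0.0006
t 3.87 tip mach mm [-42.3  38.6  64.5] F mach [-0.6  0.1 -0.4] w 0.0006
tool axes in machine (cols) [[0.017, 0.999, -0.029], [0.001, -0.029, -1.0], [-1.0, 0.017, -0.002]]
shift cm [ 0.64 -0.5  -0.48]
```

```bash
python3 -m inch '[[[0.5,-0.4,0,0.03,0],[0.2,0,-0.2,0,0],[0,0,-0.2,0,0]]]'; python3 -c "
from h import *
st((-47,43.5,58))"; python3 -m inch '[[[0,0,-0.2,0,0],[0,0,-0.2,0,0]]]'; python3 -c "
from h import *
st((-47,43.5,58))"
```

```text
time: 4.12
position: [0.5261, 0.1512, 0.0699]
tool_rot: [0.429, 0.561, -0.42, 0.571]
ft_force: [3.0, -15.6, -1.2]
grip_width: 0.0001
t 4.12 tip mach mm [-45.3  41.7  58.9] F mach [ -2.3 -15.7  -1.2] w 0.0001
tool axes in machine (cols) [[0.018, 0.998, -0.053], [-0.004, -0.053, -0.999], [-1.0, 0.019, 0.003]]
shift cm [ 0.08 -0.18 -0.17]
time: 4.28
position: [0.5262, 0.1511, 0.0699]
tool_rot: [0.425, 0.56, -0.419, 0.574]
ft_force: [1.5, -8.7, -0.9]
grip_width: 0.0003
t 4.28 tip mach mm [-45.3  41.4  58.9] F mach [-1.5 -8.7 -0.9] w 0.0003
tool axes in machine (cols) [[0.017, 0.999, -0.046], [-0.012, -0.045, -0.999], [-1.0, 0.018, 0.012]]
shift cm [ 0.09 -0.18 -0.2 ]
```

Hard stop reached: about 16 N with no further travel. I'll back off, rise, and cross to the left side.

```bash
python3 -m inch '[[[0,0,0.8,0,0],[-2,0,0,-0.02,0],[-2.2,0,0,-0.02,0],[0,0,-2.7,0,0],[0,0,-2.7,0,0],[0,0,0,0,0]]]'; python3 - <<'E'
from h import *
st((-47,90,58))
i=camera("top");cv2.imwrite("pics/t2.png",cv2.resize(i[125:255,245:400],None,fx=4,fy=4)[:,:,::-1])
i=camera("side");cv2.imwrite("pics/s2.png",cv2.resize(i[160:310,210:350],None,fx=4,fy=4)[:,:,::-1])
E
```

```text
time: 4.78
position: [0.5121, 0.1954, 0.1138]
tool_rot: [0.415, 0.568, -0.407, 0.582]
ft_force: [0.3, -0.3, 0.1]
grip_width: 0.0003
t 4.78 tip mach mm [-43.9  88.  102.8] F mach [ 0.2 -0.4  0.1] w 0.0003
tool axes in machine (cols) [[0.02, 1.0, -0.008], [-0.009, -0.008, -1.0], [-1.0, 0.02, 0.009]]
shift cm [ 4.47 -0.41 -0.23]
```

View pics/s2.png

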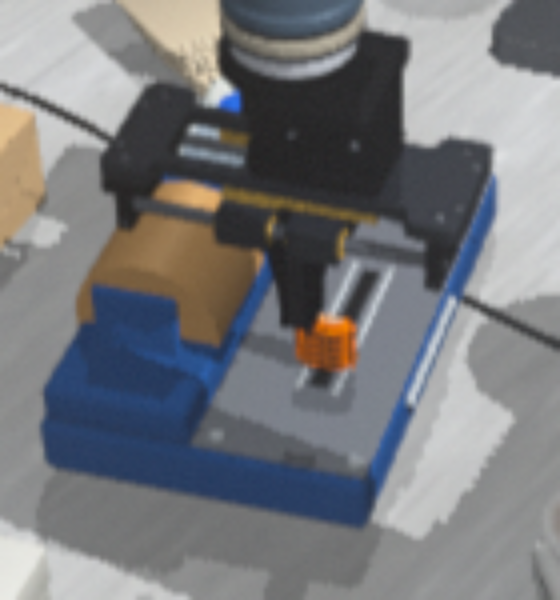

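```bash
python3 - <<'E'
from h import *
o=robot.get_obs();R=Ro.from_quat(o["tool_rot"]).as_matrix();tip=np.array(o["position"])+.011*R[:,0]
c=camera_info("side")
P=[tip]+[O+MX*-.047+MY*y+[0,0,z] for y,z in((.06,.08),(.0775,.044),(-.0275,.044))]
p=cv2.projectPoints(np.array(P),np.array(c["rvec"],float),np.array(c["tvec"],float),np.array(c["camera_matrix"]),None)[0][:,0]
print((p-[210,160])*4)
E
```

```text
[[299.50138695 312.14752168]
 [321.14039567 314.79572578]
 [313.7942812  383.08135762]
 [368.17458549 267.11744707]]
```

View pics/t2.png

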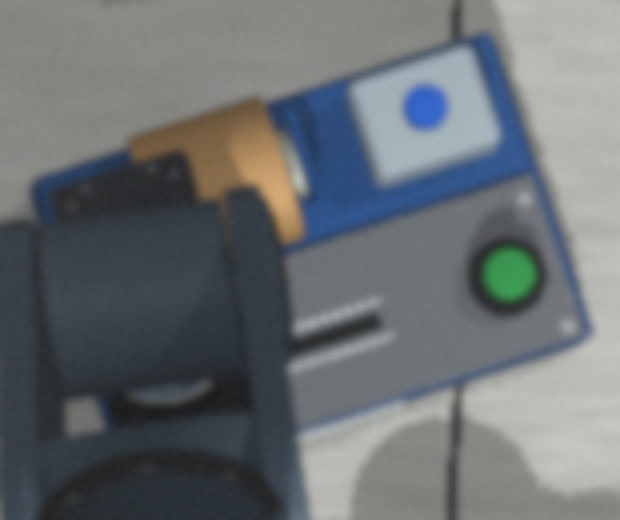

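The side view agrees with the lever at home: the knob is at (329,325) against a predicted (321,315), and the fingertip and slot end are displaced in about the same way. The arm hides the lever in the top view. I'll descend on the left side.

```bash
python3 -m inch '[[[1.2,-0.4,-0.3,0,0],[1.5,0,0,0,0],[1.5,0,0,0,0],[0.2,0,0,0,0],[0,0,0,0,0]]]'; python3 -c "
from h import *
st((-47,78,58))"
```

```text
time: 5.3
position: [0.5124, 0.1924, 0.0687]
tool_rot: [0.417, 0.567, -0.407, 0.583]
ft_force: [-0.5, 0.1, 0.5]
grip_width: 0.0005
t 5.3 tip mach mm [-44.6  85.   57.7] F mach [-0.5  0.2  0.5] w 0.0005
tool axes in machine (cols) [[0.024, 1.0, -0.01], [-0.011, -0.01, -1.0], [-1.0, 0.024, 0.011]]
shift cm [-0.03 -0.24  0.7 ]
```

```bash
s(){ python3 -c "
from h import *
st()"|head -1; }; python3 -m inch '[[[0,-0.2,0.4,0,0],[0,0,0.3,0,0],[0,0,0,0,0]]]'>/dev/null; s;  python3 -m inch '[[[0,0,0.15,0,0]]]'>/dev/null; s;  python3 -m inch '[[[0,0,0.15,0,0]]]'>/dev/null;s
```

```text
t 5.55 tip mach mm [-46.9  77.   58.1] F mach [ 0.3  4.2 -2.5] w 0.0006
t 5.63 tip mach mm [-47.   76.1  58.3] F mach [ 0.6  4.1 -4.1] w 0.0007
t 5.72 tip mach mm [-47.   75.1  58.6] F mach [ 1.3  3.8 -2.6] w 0.0006
```

```bash
s(){ python3 -c "
from h import *
st()"|head -1; }; python3 -m inch '[[[0,0,0.12,0,0]]]'>/dev/null; s;  python3 -m inch '[[[0,0,0.12,0,0]]]'>/dev/null; s;  python3 -m inch '[[[0,0,0.12,0,0]]]'>/dev/null;s; python3 -m inch '[[[0,0,0.12,0,0]]]'>/dev/null; s;  python3 -m inch '[[[0,0,0.12,0,0]]]'>/dev/null;s
```

```text
t 5.8 tip mach mm [-47.1  74.2  58.8] F mach [ 0.6  2.7 -2.7] w 0.0003
t 5.88 tip mach mm [-47.1  73.   59. ] F mach [ 0.3  2.6 -1.7] w 0.0006
t 5.97 tip mach mm [-47.2  71.6  59.2] F mach [-0.3  1.7 -0.7] w 0.0007
t 6.05 tip mach mm [-47.   70.   59.5] F mach [-0.8  0.  -0.4] w 0.0007
t 6.13 tip mach mm [-46.6  68.   59.8] F mach [ 0.7  0.4 -0.3] w 0.0003
```

First snap was at tip y≈70.5, so I expect the next two at about 56.5 and 42.5.

```bash
s(){ python3 -c "
from h import *
st()"|head -1; }; python3 -m inch '[[[0.1,0,0.2,0,0],[0,0,0.15,0,0]]]'>/dev/null; s;  for k in 1; do python3 -m inch '[[[0,0,0.15,0,0]]]'>/dev/null; s;  python3 -m inch '[[[0,0,0.15,0,0]]]'>/dev/null;s; python3 -m inch '[[[0,0,0.15,0,0]]]'>/dev/null; s;  python3 -m inch '[[[0,0,0.12,0,0]]]'>/dev/null;s; python3 -m inch '[[[0,0,0.12,0,0]]]'>/dev/null;s; done
```

```text
t 6.3 tip mach mm [-45.9  63.3  59.4] F mach [ 0.4  3.6 -2.4] w 0.0002
t 6.38 tip mach mm [-45.9  62.2  59.4] F mach [ 0.4  4.4 -0.7] w 0.0007
t 6.47 tip mach mm [-45.9  61.1  59.4] F mach [1.2 4.4 0.6] w 0.0004
t 6.55 tip mach mm [-45.8  59.8  59.4] F mach [ 0.5  2.2 -0.1] w 0.0006
t 6.63 tip mach mm [-45.9  58.5  59.4] F mach [ 1.1  2.1 -0.6] w 0.0007
t 6.72 tip mach mm [-45.9  57.   59.4] F mach [-0.2  1.  -1. ] w 0.0006
```

```bash
s(){ python3 -c "
from h import *
st()"|head -1; }; python3 -m inch '[[[0,0,0.1,0,0]]]'>/dev/null; s;  python3 -m inch '[[[0,0,0.15,0,0],[0,0,0.1,0,0]]]'>/dev/null; s;  python3 -m inch '[[[0,0,0.1,0,0]]]'>/dev/null;s; python3 -m inch '[[[0,0,0.1,0,0]]]'>/dev/null; s;  python3 -m inch '[[[0,0,0.1,0,0]]]'>/dev/null;s
```

```text
t 6.8 tip mach mm [-45.8  55.4  59.4] F mach [ 0.  -0.4 -0.5] w 0.0006
t 6.97 tip mach mm [-45.6  51.6  59.6] F mach [-0.5 -0.3 -0.2] w 0.0002
t 7.05 tip mach mm [-45.5  50.   59.7] F mach [ 0.1  0.6 -0.1] w 0.0002
t 7.13 tip mach mm [-45.5  49.1  59.7] F mach [-0.1  4.  -0.2] w 0.0009
t 7.22 tip mach mm [-45.5  48.7  59.8] F mach [2.  5.8 0. ] w 0.0009
```

Second snap at about 56 and contact again at about 49.4, as predicted. The last snap should come at about 42.5.

```bash
s(){ python3 -c "
from h import *
st()"|head -1; }; m(){ :; }; python3 -m inch '[[[0,0,0.15,0,0]]]'>/dev/null; s;  python3 -m inch '[[[0,0,0.15,0,0]]]'>/dev/null; s;  python3 -m inch '[[[0,0,0.12,0,0]]]'>/dev/null;s; python3 -m inch '[[[0,0,0.1,0,0]]]'>/dev/null; s
```

```text
t 7.3 tip mach mm [-45.4  48.   59.8] F mach [ 0.6  4.9 -0.8] w 0.0003
t 7.38 tip mach mm [-45.5  47.2  59.8] F mach [ 1.   3.7 -0.8] w 0.0003
t 7.47 tip mach mm [-45.4  46.4  59.8] F mach [ 1.1  3.2 -0.3] w 0.0005
t 7.55 tip mach mm [-45.4  45.5  59.8] F mach [ 0.7  2.3 -0.1] w 0.0007
```

```bash
s(){ python3 -c "
from h import *
st()"|head -1; }; python3 -m inch '[[[0,0,0.12,0,0]]]'>/dev/null; s;  python3 -m inch '[[[0,0,0.1,0,0]]]'>/dev/null; s;  python3 -m inch '[[[0,0,0.08,0,0]]]'>/dev/null;s
```

```text
t 7.63 tip mach mm [-45.4  44.2  59.8] F mach [-0.   2.6 -0.8] w 0.0008
t 7.72 tip mach mm [-45.4  42.8  59.8] F mach [-0.2  1.5 -0.3] w 0.0008
t 7.8 tip mach mm [-45.4  41.3  59.8] F mach [-1.2 -0.   0. ] w 0.0001
```

```bash
python3 -m inch '[[[0,0,-0.8,0,0],[-1.5,0,0,0,0],[-2.5,0,0,0,0],[-2.5,0,0,0,0],[0,0,0,0,0]]]'; python3 - <<'E'
from h import *
st((-47,-105,85))
m=lambda p:np.round([(p-O)@MX*1e3,(p-O)@MY*1e3],1)
i=camera("side");cv2.imwrite("pics/s3.png",cv2.resize(i[160:310,210:350],None,fx=4,fy=4)[:,:,::-1])
l=blob(i,(3,170,120),(18,255,255),(285,200,320,255));print(l,(l[0]-[210,160])*4,m(ray("side",l[0],.07)))
E
```

```text
time: 8.22
position: [0.5202, 0.1572, 0.136]
tool_rot: [0.418, 0.567, -0.408, 0.581]
ft_force: [0.7, 0.3, 0.5]
grip_width: 0.0007
t 8.22 tip mach mm [-48.9  49.2 125. ] F mach [0.8 0.1 0.5] w 0.0007
tool axes in machine (cols) [[0.023, 1.0, -0.014], [-0.009, -0.014, -1.0], [-1.0, 0.023, 0.009]]
shift cm [ 4.14  0.31 15.38]
(array([296.87943262, 233.28368794]), array([290, 228,  14,  12, 141], dtype=int32)) [347.5177305  293.13475177] [-51.9  27.3]
```

View pics/s3.png

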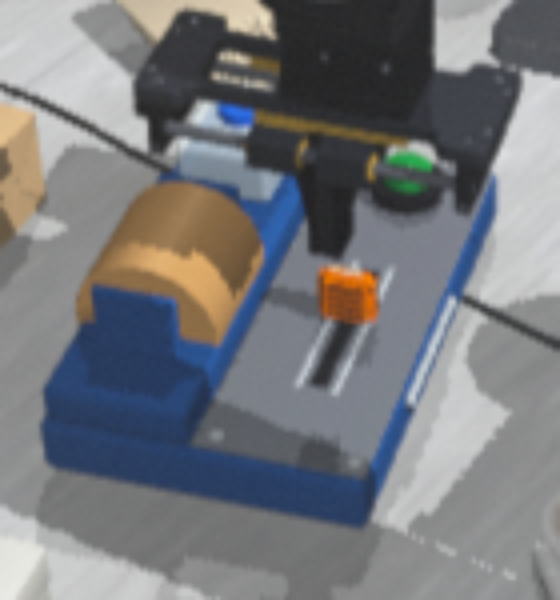

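The side view shows the knob at (348,295). It was at about (329,345) when home, so it has moved about 44 mm, which is the third notch. Next is the key.

```bash
python3 -m inch '[[[0,0.1,3.8,0,0],[0,0.1,3.8,0,0],[0,0,3.8,0,0],[0,0,3.6,0,0],[0,0,0,0,0]]]' ; python3 - <<'E'
from h import *
st((-47,-105,75))
m=lambda p:np.round([(p-O)@MX*1e3,(p-O)@MY*1e3],1)
i=camera("wrist");cv2.imwrite("pics/w4.png",i[:,:,::-1])
j=camera("top");l=blob(j,(3,150,120),(18,255,255),(290,195,345,230));print(l,m(ray("top",l[0],.08)),"start was",m(ray("top",(310.4,215.67),.08)))
E
```

```text
time: 8.68
position: [0.5683, 0.0135, 0.1323]
tool_rot: [0.413, 0.57, -0.407, 0.582]
ft_force: [0.2, -0.1, 0.1]
grip_width: 0.0006
t 8.68 tip mach mm [ -51.  -102.2  121.3] F mach [ 0.2 -0.2  0.1] w 0.0006
tool axes in machine (cols) [[0.017, 1.0, -0.004], [-0.009, -0.004, -1.0], [-1.0, 0.017, 0.009]]
shift cm [4.64 0.33 0.24]
(array([321.05769231, 209.71153846]), array([318, 203,   7,  14,  52], dtype=int32)) [-48.8  18.5] start was [-54.1  45.6]
```

View pics/w4.png

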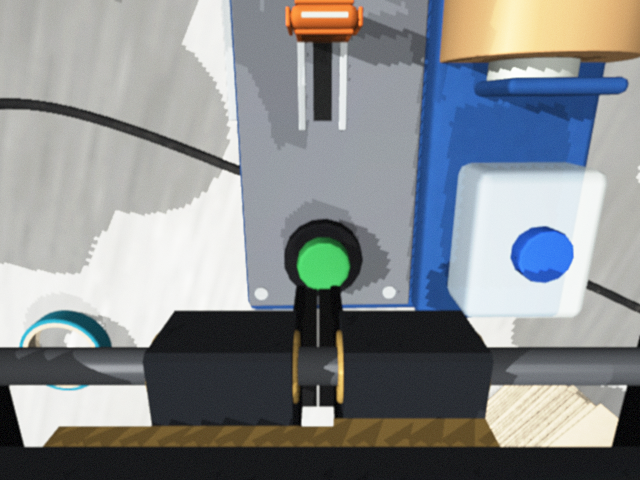

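The top camera puts the lever at machine y=18.5 mm, and the third notch is at 18. The wrist view shows the key at (324,265) ahead of the fingers. I'll descend and press.

```bash
python3 - <<'E'
from h import *
m=lambda p:np.round([(p-O)@MX*1e3,(p-O)@MY*1e3],1)
print(m(ray("wrist",(324,265),.066)))
E
python3 -m inch '[[[1.5,0.35,0.25,0,0],[1.5,0,0,0,0],[1.2,0,0,0,0],[0,0,0,0,0]]]' ; python3 -c "
from h import *
st((-47,-105,60))"
```

```text
[-48.4 -97.8]
time: 9.12
position: [0.5653, 0.0213, 0.0863]
tool_rot: [0.411, 0.575, -0.407, 0.578]
ft_force: [-0.1, 0.6, -0.7]
grip_width: 0.0003
t 9.12 tip mach mm [-51.4 -93.8  75.3] F mach [ 0.1  0.5 -0.7] w 0.0003
tool axes in machine (cols) [[0.007, 1.0, -0.001], [0.0, -0.001, -1.0], [-1.0, 0.007, -0.0]]
shift cm [1.53 0.43 1.12]
```

```bash
python3 -m inch '[[[0,0.4,0.9,0,0],[0,0,0,0,0]]]'>/dev/null; python3 -c "
from h import *
st((-47,-103,60))"
```

```text
t 9.28 tip mach mm [-48.4 -99.9  74.2] F mach [ 0.8 -0.3  0.9] w 0.0007
tool axes in machine (cols) [[0.003, 1.0, 0.003], [0.002, 0.003, -1.0], [-1.0, 0.003, -0.002]]
shift cm [1.42 0.13 0.31]
```

```bash
s(){ python3 -c "
from h import *
st()"|head -1; }; python3 -m inch '[[[0.5,0.1,0.4,0,0],[0.2,0,0,0,0]]]'>/dev/null; s; python3 -m inch '[[[0.25,0,0,0,0],[0.2,0,0,0,0]]]'>/dev/null; s; python3 -m inch '[[[0.2,0,0,0,0],[0.2,0,0,0,0]]]'>/dev/null; s;  python3 -m inch '[[[0.2,0,0,0,0],[0.2,0,0,0,0]]]'>/dev/null; s
```

```text
t 9.45 tip mach mm [ -46.3 -103.7   68. ] F mach [-0.2  0.3 -0.6] w 0.0004
t 9.62 tip mach mm [ -46.  -103.8   64. ] F mach [-0.5  0.7  3. ] w 0.0004
t 9.78 tip mach mm [ -46.  -103.8   60.7] F mach [-1.5  1.   5.3] w 0.0004
t 9.95 tip mach mm [ -45.9 -103.8   60.1] F mach [-3.6  3.1 21.1] w 0.0004
```

The key has bottomed: 21 N at tip z=60.1 mm. I'll release, rise and check.

```bash
python3 -m inch '[[[-1,0,0,0,0],[-2.5,0,0,0,0],[-3.5,0,0,0,0],[-3.5,0,0,0,0],[-2,0,3,0,0],[0,0,3,0,0],[0,0,0,0,0],[0,0,0,0,0]]]'; python3 - <<'E'
from h import *
st()
m=lambda p:np.round([(p-O)@MX*1e3,(p-O)@MY*1e3],1)
j=camera("top");l=blob(j,(3,150,120),(18,255,255),(290,195,345,230));print(l,m(ray("top",l[0],.08)))
s=camera("side");cv2.imwrite("pics/s5.png",s[:,:,::-1])
k=blob(s,(45,80,40),(85,255,255),(295,188,330,220));print("key side",k,m(ray("side",k[0],.064)),"start (311.3,202.8) area 98")
E
```

```text
time: 10.62
position: [0.5947, -0.0447, 0.2033]
tool_rot: [0.41, 0.575, -0.405, 0.581]
ft_force: [-0.2, 0.2, 0.6]
grip_width: 0.0003
t 10.62 tip mach mm [ -45.4 -165.8  192.3] F mach [-0.2  0.2  0.6] w 0.0003
tool axes in machine (cols) [[0.011, 1.0, 0.007], [-0.003, 0.007, -1.0], [-1.0, 0.011, 0.003]]
(array([321.13043478, 209.7173913 ]), array([318, 203,   7,  14,  46], dtype=int32)) [-48.8  18.3]
key side (array([311.4953271 , 202.80373832]), array([306, 198,  12,  11, 107], dtype=int32)) [-50.1 -97.7] start (311.3,202.8) area 98
```

View pics/s5.png

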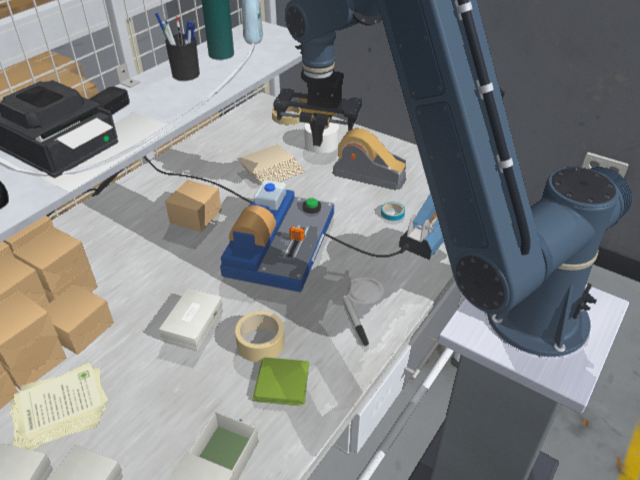

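The side view shows the key up again at (311,203), the lever at (297,233), every loose item where it was, and the gripper clear.

```bash
python3 -c "
from rig import robot
print(robot.hand_in())"
```

```text
the job is handed in; nothing more can be done
None
```

The job is done and handed in at about 10.6 s, well inside the 69 s limit.

- **Lever home:** I pushed it left with the closed fingertips until it stopped dead at about 16 N, roughly three times what a click takes. The side view agreed that it was home.
- **Three clicks right:** I pushed its left face and felt three separate snaps, at fingertip positions of about 70.5, 56 and 42 mm. I stopped there, about 6 mm short of where the finger would touch the lever at the third notch. The top camera puts the lever at machine y = 18.3 mm, and the third notch is at 18.0.
- **Feed key:** I pressed it until it bottomed, with the tip at z = 60.1 mm and 21 N, then released it. In the last side picture it is back at its starting pixels.
- **Everything else:** the loose items look unmoved in that same picture. The gripper is clear, with no contact force above the sensor noise.

**Disagreements:** the side camera alone put the lever at 27 mm and the key about 7 mm off in y. It read about 5 mm high from the first pictures, so I relied on the clicks and the top camera. The tip also drifted several millimetres while descending to the key, and I corrected that before pressing.

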